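Pull the tapped blind plug from the drinks manifold

TASK

Take the puller rod from its holder, thread it fully home (a clockwise part turn until it stops) into the tapped square plug of the drinks manifold while the plug stays seated, then draw the plug straight up out of its port. Stand the plug upright in the white parts tray with the puller still threaded in, and let go. Work by feel: the plug is plastic, so do not press or pull it with more than about 20 N, do not twist on once the stop is felt (0.2 N m is plenty), set it down gently, and leave the spare plug and the brass fitting where they stand.

Things in the scene. Friction and masses are not known exactly. Their poses are not given: they have to be found in the camera images.
- manifold: Fixed aluminium block, 90 (x) by 170 (y) by 60 mm high, reaching 90 mm to -y and 80 mm to +y of its origin (underside), with brass hose barbs on its -y end. On its upper face are a fixed plain round cap at the -y end and, towards +y, the square port with the tapped plug.
- port (a point): Centre of the square port's mouth in the manifold's upper face, 60 mm above the table, 35 mm along +y from the manifold's origin. The port is 40 mm square, vertical and open below.
- plug: Grey plastic blind plug seated in the port: body 38 x 38 x 34 mm, topped by a flange 50 x 50 x 6 mm that rests on the manifold's face. Origin: centre of the underside, z up (26 mm above the table when seated); axes as the manifold's. 0.16 to 0.25 kg. A seal grips it with some 6 to 14 N over the first 20 mm of lift; it is fully out after 34 mm.
- plug_mouth (a point): Centre of the plug's upper face, 40 mm above its origin: mouth of the tapped socket, a 16 mm round hole with two opposite slots for the puller's pin, 7 mm wide, 27 mm end to end. The thread insert is pressed in at no exact angle: seen from above its slots lie 0.6 to 1.9 rad counterclockwise of the plug's x axis. Look, or press lightly and turn until the pin drops in.
- thread_start (a point): Where the pin's centre stands when it has gone down the slots and landed on the floor of the thread: on the axis, 9 mm below the plug's top. From here a coarse right-hand thread leads on: turned clockwise (from above), the puller must sink 3.8 mm per rad. Play: 1.2 mm axially, 2 mm sideways; turned without sinking it jams.
- thread_home (a point): Where the pin's centre stands with the puller fully home, on the axis, 13.5 mm below the plug's top (up to 1.2 mm higher when pulled): at a firm stop, felt after 1.2 to 1.5 rad of clockwise turn from the slots.
- puller: Loose steel puller rod, 98 mm long, 0.11 to 0.18 kg, upright in its holder at the start. Origin at the lower tip, z up the rod. Shank 12 mm thick with tapered tip; cross pin of 5 mm, 24 mm long overall, along x; collar disc 40 mm wide from 50 to 54 mm above the tip; flat paddle handle on top. A half turn about z gives the same rod.
- pin (a point): Centre of the puller's cross pin, on the rod's axis, 10 mm above its tip.
- handle (a point): Centre of the puller's paddle handle, 80 mm above the tip: 44 mm along x, 12 mm thick along y (grip across y), 36 mm high (62 to 98 mm above the tip). The paddle is parallel to the cross pin.
- holder: Fixed black plastic block, 75 x 75 x 60 mm, origin at the underside, with a vertical hole of 29 mm. The puller hangs in it by its collar, its tip 10 mm above the table.
- tray: Fixed white plastic open parts tray, 170 (x) by 150 (y) by 32 mm high, walls and floor about 4 mm thick. Origin at the centre of the underside.
- spare: Spare blank plug standing on the table, loose, same outside as the tapped one but without a socket. Leave it alone. Origin at the underside.
- fitting: Small brass fitting, 28 mm wide and 30 mm high, standing on the table. Leave it alone. Origin at the underside.
There are look-alikes about, which are no part of the job. Several things look just like the manifold: the one meant starts farthest to the robot's right. Several things have the shape of the puller; the one meant has the colours described above.

How it is judged:
By the outcome, as a careful person would: the job done as asked, in the order asked, and still so for the second after the job is handed in, with the robot touching nothing.
It also fails if it takes over 72 s, if anything falls off the work surface, if the arm or the gripper's body presses on something with over 40 N, if the wrist force passes 120 N, or if a joint passes its speed limit or range.

ROBOT

A 6-joint arm with a two-finger parallel gripper is mounted at the origin on the work surface. World frame = base frame: x ahead of the robot, y to its left, z up, the work surface at z = 0. Lengths are in m, angles in rad, forces in N, time in s.
With the tool pointing down it reaches from about 0.275 to 0.825 m from the base axis. Payload 4.9 kg.
Tool frame: the origin (TCP) lies at the very end of the fingers, on their centre line; the grasp point (between the pads) lies 19 mm behind it (grasp_offset is the distance from the TCP to the grasp point, in m); z points along the fingers, y is the line along which they close (so a half turn about z gives the same grasp; the last joint's range is limited). The gripper opens to 85 mm and grips with 20 to 120 N. Pads are 22 mm wide; open, the fingers measure 114 mm over their backs; the gripper's body (76 mm by 85 mm) begins 54 mm behind the grasp point. The pads swing forward as they close: fully open they stand 13 mm farther back than shut.
Start: joints at [-1.413, 0.326, -0.193, 1.052, 0, 1.437], TCP at [0.158, -0.527, 0.231] pointing down, gripper open.
Joint ranges: [-2.65, 2.65], [-0.97, 1.79], [-1.3, 1.35], [-1.93, 2.1], [-1.47, 1.37], [-3.14, 3.14]. Speed limits (rad/s): [2.57, 2.57, 3.14, 3.14, 3.14, 3.14].

INTERFACE

Orientations are given as a rotation vector (axis times angle).
In Python, from bench import sense, snapshot, camera_model, sign_off, grasp_offset gives the robot as it stands.
- The arm moves only by the tool drive_tool, never from a script. Its argument "commands" is a list of rows, each a list of 7 numbers: the finger opening in mm, from 0 to 85.4, then the shift along the tool's x, y, z in units of 25 mm (1.0 is 25 mm), then the turn, a rotation vector about the tool's x, y, z in units of 8 degrees (1.0 is 8 degrees). In form: [[fingers, x, y, z, rx, ry, rz], ...]. A call has 1 to 10 rows; each row is the pose to reach, as a shift and turn from the pose commanded when the call began, along the tool's axes at that moment; what a row does not reach only later rows make up. A row lasts 1/8 s, in which the tool goes at most 62.5 mm and 10.7 degrees, less where a joint would pass 70% of its speed; a pose out of reach is approached as far as the arm can. A call with a gripper value outside its range is refused whole. The fingers move at their own pace and stop on an object; "grip_force" is the grip in N (left out, the last holds). Time passes only in rows, so rows that repeat a pose let the fingers close. It gives the time, the measured TCP pose, the force, the opening and the grip force at its end, in the units of the state.
- sense(): the state, without advancing time (a new reading comes with each control period).
- snapshot(name): name is "scene" or "top"; returns the picture (384x512x3 uint8, red, green, blue); there is no depth.
- camera_model(name): a dict with "vertical_fov" (degrees; the focal length in pixels is half the picture's height over the tangent of half this angle, whatever the lens; pixels are square), "cx", "cy" (the principal point, pixels), "k1" (the pictures are not rectified: a ray, as slopes to the right and down, at radius r is drawn at 1 + k1 r^2 times it, then the intrinsics apply), "T" (4x4, takes a point from camera to world coordinates). Camera axes: x right, y down, z forward; pixel columns grow to the right and rows downward; lengths in m; the calibration is good to about 2 mm. A picture is of the moment at which its call begins. camera_model takes no time and is no camera call.
- sign_off(): hands the job in; it is judged then, once.
The state is a dict: "clock": time; "joints": joint angles; "qd": joint speeds; "joint_efforts": joint torques, N m; "position": TCP position; "tcp_rot": TCP orientation; "force": force on the tool from outside, world axes, zero at the start; "moment": the same for the moment, N m; "finger_gap": finger opening in m; "finger_force": force on a finger pad.
Only numpy, scipy, OpenCV 4.12 (cv2) and the standard library are available. Lean on these libraries where they do the work, as an engineer would, in place of code of your own. Each camera call takes 0.05 s, during which the arm holds its last target. There are 200 camera calls.

## Working session

There is one attempt and no reset: what is moved stays moved. The work goes in short steps, Python scripts to look and compute and a tool call to move; the robot and the scene stay as the last step left them, time stands still between calls to the robot, and variables do not carry over. Pictures are saved under pics/ and viewed, at most 10 in all, crops included, and the job is handed in when it is done.

Besides the shell and the picture viewer there is one more tool, called after "Call:" in YAML: its name, and indented under it one key for each argument. drive_tool: Moves the arm, as the interface text tells. Its arguments: {"type":"object","properties":{"commands":{"type":"array","items":{"type":"array","items":{"type":"number"}}},"grip_force":{"type":"number"}},"required":["commands"]}

```bash
mkdir -p pics; ls; cat > h.py <<'E'
import numpy as np,cv2
from bench import *
def save(n,f):
    im=snapshot(n); cv2.imwrite(f,cv2.cvtColor(im,cv2.COLOR_RGB2BGR)); return im
def ray(n,u,v,m=None):
    m=m or camera_model(n); T=np.array(m["T"]); f=192/np.tan(np.radians(m["vertical_fov"])/2)
    x=np.array([(u-m["cx"])/f,(v-m["cy"])/f]); y=x.copy()
    for _ in range(30): y=x/(1+m["k1"]*(y@y))
    return T[:3,3],T[:3,:3]@np.array([y[0],y[1],1])
def atz(n,u,v,z):
    o,d=ray(n,u,v); return o+d*(z-o[2])/d[2]
def proj(n,p):
    m=camera_model(n); T=np.array(m["T"]); f=192/np.tan(np.radians(m["vertical_fov"])/2)
    q=T[:3,:3].T@(np.array(p)-T[:3,3]); s=q[:2]/q[2]; s=s*(1+m["k1"]*(s@s)); return s*f+[m["cx"],m["cy"]]
def tri(a,b):
    (o1,d1),(o2,d2)=ray(*a),ray(*b)
    A=np.stack([d1,-d2],1); t=np.linalg.lstsq(A,o2-o1,rcond=None)[0]
    p,q=o1+d1*t[0],o2+d2*t[1]; return (p+q)/2,np.linalg.norm(p-q)
E
python3 -c "
from h import *
a=save('scene','pics/s.png');b=save('top','pics/t.png')
for n,f in(('scene','s'),('top','t')):
    im=cv2.imread(f'pics/{f}.png');cv2.imwrite(f'pics/{f}2.png',cv2.resize(im,(800,600),interpolation=cv2.INTER_CUBIC))
    print(camera_model(n))
print(sense(),grasp_offset)"
```

```text
pics
{'vertical_fov': 45.44434506371747, 'cx': 254.04776078502914, 'cy': 186.71454530222508, 'k1': -0.030347280731031843, 'T': array([[ 0.6611022 ,  0.39297215, -0.63915317,  1.1617405 ],
       [ 0.75013263, -0.36394926,  0.55212496, -0.53802683],
       [-0.01564959, -0.84446067, -0.53538889,  0.69510667],
       [ 0.        ,  0.        ,  0.        ,  1.        ]])}
{'vertical_fov': 44.535942074091544, 'cx': 254.46164510280352, 'cy': 194.18892634420703, 'k1': -0.19732719014772515, 'T': array([[-0.01536645, -0.98039046,  0.19646481,  0.15286049],
       [-0.99954134,  0.02018982,  0.02257152,  0.08098494],
       [-0.0260955 , -0.19602785, -0.98025104,  1.55825096],
       [ 0.        ,  0.        ,  0.        ,  1.        ]])}
{'clock': 0.1, 'joints': array([-1.41318885e+00,  3.26864701e-01, -1.93479019e-01,  1.05201749e+00,
       -4.28434296e-05,  1.43655783e+00]), 'qd': array([ 9.61270389e-05, -2.46923109e-03,  1.05788120e-03,  2.05820066e-04,
        8.93411776e-04,  1.68900713e-03]), 'joint_efforts': array([ 4.36700620e-04, -4.44239223e+01,  2.63037515e+01,  7.90314720e-03,
       -1.02514680e-04,  3.05158096e-06]), 'position': array([ 0.15814103, -0.52622446,  0.23058475]), 'tcp_rot': array([-3.10665653e+00, -4.56577978e-01,  9.59670104e-05]), 'force': array([-0.44337768,  0.01348566, -0.18013571]), 'moment': array([-0.03734751,  0.03915077,  0.04162319]), 'finger_force': 0.0, 'finger_gap': 0.08549266807975933} 0.0187
```

View pics/s2.png

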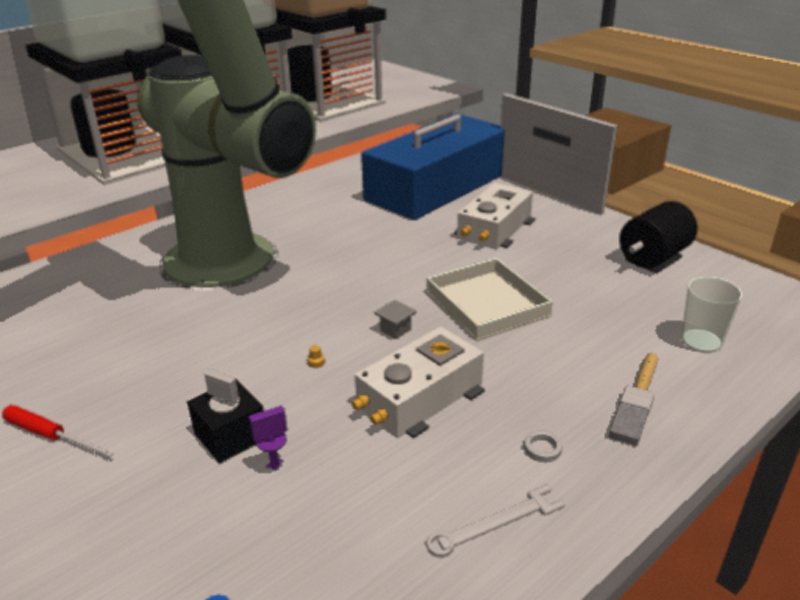

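View pics/t2.png

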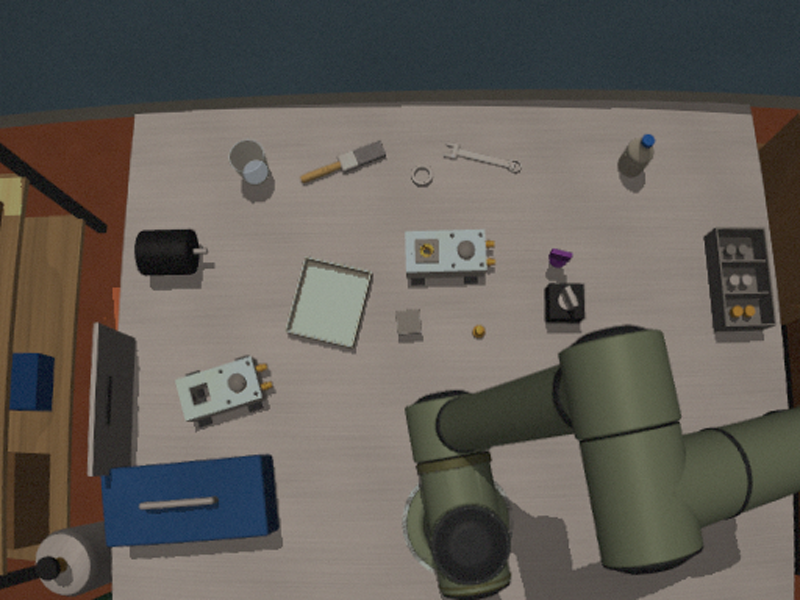

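Scene: holder with steel puller at about (225,410), purple decoy beside it; target manifold at (420,375), with tray at (490,300). Top: holder (565,300), manifold (447,252), tray (330,303). Next, enlarged crops.

```bash
python3 -c "
from h import *
def crop(f,u,v,w,h,k):
    return cv2.resize(cv2.imread(f)[v:v+h,u:u+w],None,fx=k,fy=k,interpolation=cv2.INTER_CUBIC)
A=crop('pics/s.png',115,230,80,60,5);B=crop('pics/t.png',335,165,80,60,5)
C=crop('pics/s.png',225,205,90,68,400/90);D=crop('pics/t.png',250,138,80,60,5)
C=cv2.resize(C,(400,300))
cv2.imwrite('pics/m1.png',np.vstack([np.hstack([A,B]),np.hstack([C,D])]))
"
```

```text
(no output)
```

View pics/m1.png

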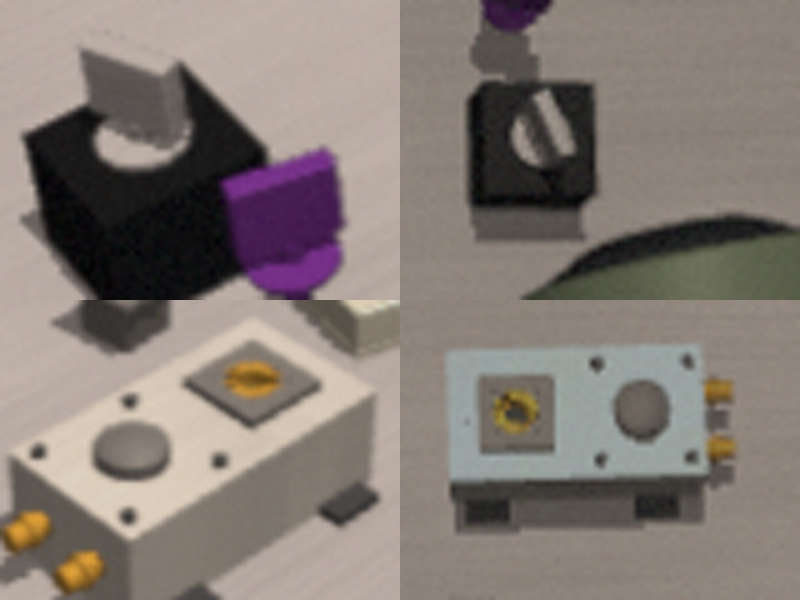

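```bash
cat >> h.py <<'E'
def rect(n,f,cx,cy,z,half,N):
    # world-aligned: right=+x, up=+y
    im=cv2.imread(f); g=np.linspace(-half,half,N)
    M=np.array([[proj(n,(cx+a,cy-b,z)) for a in g] for b in g],np.float32)
    return cv2.remap(im,M[...,0],M[...,1],cv2.INTER_CUBIC)
E
python3 -c "
from h import *
h=.4
print('paddle top',tri(('scene',141.2-h,240.4-h),('top',365.4-h,189.4-h)))
p,e=tri(('scene',281.3-h,222.8-h),('top',273-h,160.2-h));print('plug',p,e)
# manifold upper face corners
for k,s,t in (('far +y,-x',(280,322),(450,478)),('',(375,393),(447,350)),('',(130,540),(705,345)),('',(10,457),(708,475))):
    print(tri(('scene',225+s[0]/4.444-h,205+(s[1]-300)/4.41-h),('top',250+(t[0]-400)/5-h,138+(t[1]-300)/5-h)))
q,_=tri(('scene',141.2-h,240.4-h),('top',365.4-h,189.4-h))
R=[rect('scene','pics/s.png',q[0],q[1],.108,.045,300),rect('top','pics/t.png',q[0],q[1],.108,.045,300),rect('scene','pics/s.png',p[0],p[1],.066,.03,300),rect('top','pics/t.png',p[0],p[1],.066,.03,300)]
for r in R: cv2.line(r,(145,150),(155,150),(0,0,255));cv2.line(r,(150,145),(150,155),(0,0,255))
cv2.imwrite('pics/m2.png',np.vstack([np.hstack(R[:2]),np.hstack(R[2:])]))
"
```

```text
paddle top (array([ 0.4539016 , -0.23638859,  0.10675689]), np.float64(0.0024603455574312505))
plug [0.56651911 0.05422301 0.06650498] 0.001132691386355981
(array([0.52894729, 0.10347897, 0.05761641]), np.float64(0.01554327925565254))
(array([0.61193961, 0.09868454, 0.05954176]), np.float64(0.0020033665826289402))
(array([ 0.61256921, -0.07169731,  0.0608632 ]), np.float64(0.005904929191715389))
(array([ 0.52348259, -0.0710483 ,  0.05730771]), np.float64(0.0038169831464358052))Traceback (most recent call last):
  File "<string>", line 10, in <module>
    R=[rect('scene','pics/s.png',q[0],q[1],.108,.045,300),rect('top','pics/t.png',q[0],q[1],.108,.045,300),rect('scene','pics/s.png',p[0],p[1],.066,.03,300),rect('top','pics/t.png',p[0],p[1],.066,.03,300)]
       ~~~~^^^^^^^^^^^^^^^^^^^^^^^^^^^^^^^^^^^^^^^^^^^^^^
  File "h.py", line 22, in rect
    M=np.array([[proj(n,(cx+a,cy-b,z)) for a in g] for b in g],np.float32)
                 ~~~~^^^^^^^^^^^^^^^^^
  File "h.py", line 13, in proj
    m=camera_model(n); T=np.array(m["T"]); f=192/np.tan(np.radians(m["vertical_fov"])/2)
ValueError: time passes only in moves, steps and waits
```

Heights agree (0.107 vs 0.108; 0.0665 vs 0.066). I'll cache the camera model and make the rectified views.

```bash
sed -i 's/^from bench import \*/import bench,functools\nfrom bench import *\ncamera_model=functools.lru_cache(bench.camera_model)/' h.py
cat > r.py <<'E'
from h import *
q=(.4539,-.2364);p=(.5665,.0542)
R=[rect('scene','pics/s.png',*q,.108,.045,300),rect('top','pics/t.png',*q,.108,.045,300),rect('scene','pics/s.png',*p,.066,.03,300),rect('top','pics/t.png',*p,.066,.03,300)]
for r in R: cv2.line(r,(145,150),(155,150),(0,0,255));cv2.line(r,(150,145),(150,155),(0,0,255))
cv2.imwrite('pics/m2.png',np.vstack([np.hstack(R[:2]),np.hstack(R[2:])]))
E
python3 r.py; python3 -c "
from h import *
print(tri(('scene',496/1.5625,261/1.5625),('top',309/1.5625,261/1.5625)))
for u,v in ((308,260),(372,272),(357,348),(288,333)): print(atz('top',u/1.5625,v/1.5625,.032))"
```

```text
(array([0.51518402, 0.27275153, 0.11302084]), np.float64(0.05656648568278412))
[0.55864562 0.30873502 0.032     ]
[0.5286713  0.17003174 0.032     ]
[0.36480714 0.20308762 0.032     ]
[0.39941275 0.35022174 0.032     ]
```

View pics/m2.png

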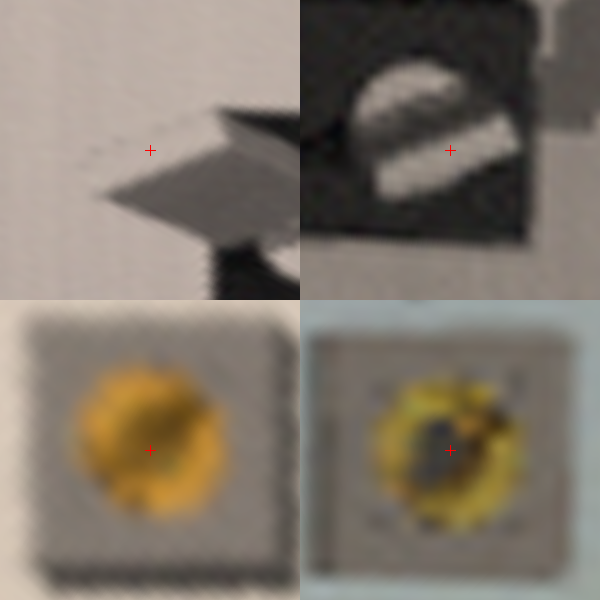

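Paddle in the top view: centre about (145,156), yaw ≈0.36 rad. The slot in the plug runs lower-left to upper-right, at about 0.7–0.8 rad. I'll move above the handle, turning toward the half-turn grasp so joint 6 keeps room for the clockwise turn.

Call:
drive_tool:
  commands:
    - [60,2.1,-1.1,0,0,0,-1.3]
    - [60,4.2,-2.2,0,0,0,-2.6]
    - [60,6.3,-3.3,0,0,0,-3.9]
    - [60,8.4,-4.4,0,0,0,-5.2]
    - [60,10.5,-5.5,0,0,0,-6.5]
    - [60,12.6,-6.6,0,0,0,-7.8]
    - [60,14.64,-7.66,0,0,0,-9.1]
    - [60,14.64,-7.66,0,0,0,-10.4]
    - [60,14.64,-7.66,0,0,0,-11.25]
    - [60,14.64,-7.66,0,0,0,-11.25]
  grip_force: 40

```text
clock: 1.35
position: [0.4536, -0.2377, 0.2309]
tcp_rot: [-1.875, -2.519, -0.0]
force: [0.3, 1.2, 0.1]
finger_gap: 0.0597
finger_force: 0.0
```

Call:
drive_tool:
  commands:
    - [60,0,0,0,0,0,-1.3]
    - [60,0,0,0,0,0,-2.6]
    - [60,0,0,0,0,0,-3.9]
    - [60,0,0,0,0,0,-5.2]
    - [60,0,0,0,0,0,-6.5]
    - [60,0,0,0,0,0,-7.8]
    - [60,0,0,0,0,0,-9.1]
    - [60,0,0,0,0,0,-10.4]
    - [60,0,0,0,0,0,-11.7]
    - [60,0,0,0,0,0,-11.7]

```text
clock: 2.6
position: [0.4534, -0.2382, 0.2311]
tcp_rot: [0.547, -3.093, -0.0]
force: [-0.4, -0.6, 0.6]
finger_gap: 0.0599
finger_force: 0.0
```

```bash
cat >> h.py <<'E'
def st():
    from scipy.spatial.transform import Rotation as R
    s=sense(); M=R.from_rotvec(s['tcp_rot']).as_matrix()
    print(round(s['clock'],2),'p',s['position'].round(4),'yaw',round(float(np.arctan2(M[1,0],M[0,0])),4),'zax',M[:,2].round(4),'F',s['force'].round(2),'M',s['moment'].round(3),'gap',round(s['finger_gap'],4),'ff',round(s['finger_force'],1),'j6',s['joints'][5].round(3))
    return s,M
def two(f,p,z,half):
    R=[]
    for n in('scene','top'):
        save(n,'pics/_%s.png'%n); u,v=proj(n,(*p,z)); 
        im=cv2.imread('pics/_%s.png'%n); S=half
        M=np.float32([[400/(2*S),0,200-u*400/(2*S)],[0,400/(2*S),200-v*400/(2*S)]])
        R.append(cv2.warpAffine(im,M,(400,400),flags=cv2.INTER_CUBIC)); print(n,'centre px',(u,v),'px/crop',2*S/400)
    cv2.imwrite(f,np.hstack(R))
E
python3 -c "
from h import *
s,M=st(); two('pics/g1.png',(.4535,-.2373),.15,45)
g=s['position']; print([proj(n,g) for n in('scene','top')])"
```

```text
2.6 p [ 0.4534 -0.2382  0.2311] yaw -2.7913 zax [-3.e-04  3.e-04 -1.e+00] F [-0.45 -0.62  0.65] M [-0.003 -0.052 -0.001] gap 0.0599 ff 0.0 j6 -0.978
scene centre px (np.float64(136.42883621051553), np.float64(223.16682383616018)) px/crop 0.225
top centre px (np.float64(367.7669232911733), np.float64(186.06507359699316)) px/crop 0.225
[array([129.40719813, 189.00029075]), array([373.84556878, 180.19343184])]
```

View pics/g1.png

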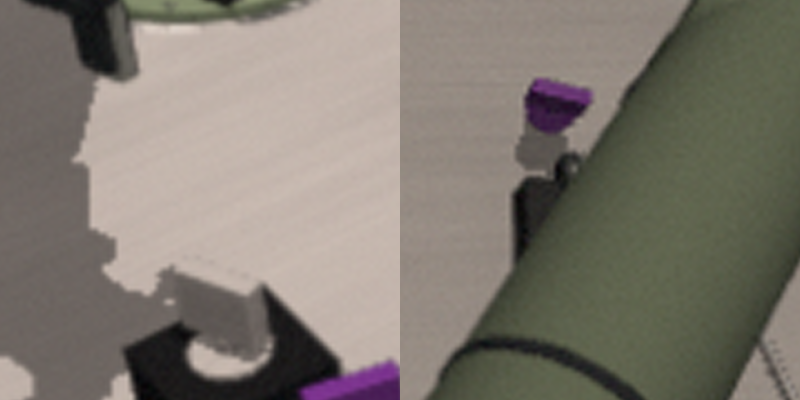

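Paddle stands clear below, arm hides it in the top view. Descend, then close.

Call:
drive_tool:
  commands:
    - [60,0,0,1.5,0,0,0]
    - [60,0,0,3,0,0,0]
    - [60,0,0,4.5,0,0,0]
    - [60,0,0,5.4,0,0,0]
    - [60,0,0,6.2,0,0,0]
    - [60,0,0,6.2,0,0,0]

```text
clock: 3.45
position: [0.4525, -0.2373, 0.075]
tcp_rot: [0.55, -3.091, -0.004]
force: [-0.6, 0.1, -0.3]
finger_gap: 0.0602
finger_force: 0.0
```

```bash
python3 -c "
from h import *
s,M=st(); two('pics/g2.png',(.4535,-.2373),.09,35)
x=M[:,0];y=M[:,1];g=s['position']-np.array([0,0,0])
for d in(-.03,0,.03): print(d,proj('scene',g+y*d))"
```

```text
3.45 p [ 0.4525 -0.2373  0.075 ] yaw -2.7893 zax [-0.0027  0.002  -1.    ] F [-0.59  0.1  -0.29] M [0.01  0.041 0.018] gap 0.0602 ff 0.0 j6 -0.98
scene centre px (np.float64(140.91258745666354), np.float64(246.5031644205696)) px/crop 0.175
top centre px (np.float64(363.87944275959046), np.float64(190.03650788058306)) px/crop 0.175
-0.03 [132.1048787  260.45737195]
0 [141.74293671 251.86277867]
0.03 [150.95688681 243.64799406]
```

View pics/g2.png

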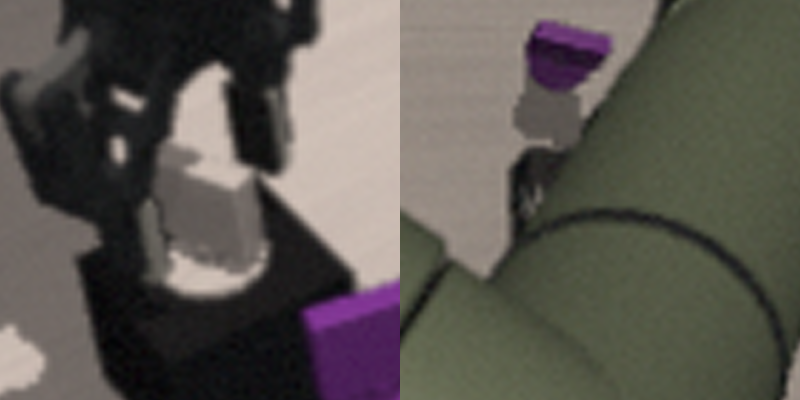

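Fingers straddle the paddle evenly. Close.

Call:
drive_tool:
  commands:
    - [40,0,0,0,0,0,0]
    - [25,0,0,0,0,0,0]
    - [15,0,0,0,0,0,0]
    - [5,0,0,0,0,0,0]
    - [5,0,0,0,0,0,0]
    - [5,0,0,0,0,0,0]
  grip_force: 60

```text
clock: 4.3
position: [0.454, -0.2383, 0.0768]
tcp_rot: [-0.554, 3.092, -0.001]
force: [-0.5, 0.2, 5.4]
finger_gap: 0.0111
finger_force: 59.3
```

```bash
python3 -c "
from h import *
s,M=st()"
```

```text
4.3 p [ 0.454  -0.2383  0.0768] yaw -2.787 zax [ 8.e-04 -5.e-04 -1.e+00] F [-0.52  0.21  5.43] M [ 0.166  0.117 -0.045] gap 0.0111 ff 59.3 j6 -0.982
```

Call:
drive_tool:
  commands:
    - [5,0,0,-0.5,0,0,0]
    - [5,0,0,-1.5,0,0,0]
    - [5,0,0,-3,0,0,0]
    - [5,0,0,-4.4,0,0,0]
    - [5,0,0,-4.4,0,0,0]

```text
clock: 4.92
position: [0.4552, -0.2392, 0.1892]
tcp_rot: [-0.554, 3.089, -0.006]
force: [0.4, -0.3, -1.5]
finger_gap: 0.0114
finger_force: 58.7
```

Call:
drive_tool:
  commands:
    - [5,-1,1.1,0,0,0,0]
    - [5,-2.4,2.7,0,0,0,0]
    - [5,-3.9,4.4,0,0,0,0]
    - [5,-5.4,6.1,0,0,0,0]
    - [5,-6.8,7.7,0,0,0,0]
    - [5,-7.8,8.9,0,0,0,0]
    - [5,-8.28,9.4,0,0,0,0]
    - [5,-8.28,9.4,0,0,0,0]
    - [5,-8.28,9.4,0,0,0,0]

```text
clock: 6.05
position: [0.5655, 0.0529, 0.1858]
tcp_rot: [0.552, -3.091, 0.001]
force: [-0.2, -0.0, -1.9]
finger_gap: 0.0111
finger_force: 58.8
```

```bash
python3 -c "
from h import *
s,M=st(); g=s['position']; two('pics/g3.png',g[:2],.10,45)
for n in ('scene','top'): print(n,[proj(n,g-[0,0,d]) for d in(0,.0128,.0668)], proj(n,(.5665,.0542,.066)))"
```

```text
6.05 p [0.5655 0.0529 0.1858] yaw -2.7884 zax [-1.3e-03 -7.0e-04 -1.0e+00] F [-0.21 -0.04 -1.94] M [-0.032  0.025  0.038] gap 0.0111 ff 58.8 j6 -0.389
scene centre px (np.float64(280.16855355413867), np.float64(210.4700768458288)) px/crop 0.225
top centre px (np.float64(272.9861076504407), np.float64(157.2025035133181)) px/crop 0.225
scene [array([280.76647222, 177.69788342]), array([280.6742619 , 182.78157129]), array([280.29690376, 203.47307269])] [280.63819531 222.62065892]
top [array([273.33265277, 149.52520648]), array([273.2785342 , 150.72680212]), array([273.05963848, 155.57687645])] [272.46967855 159.74097523]
```

View pics/g3.png

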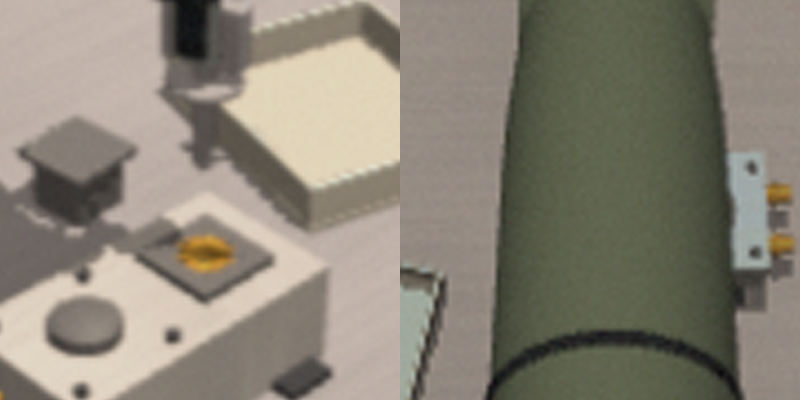

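Puller hangs straight; its tip at crop (204,168) is where predicted within about 1 mm, and the plug mouth is at (206,253). Get the slot angle with an angular darkness profile.

```bash
python3 -c "
from h import *
A=rect('scene','pics/_scene.png',.5679,.0547,.066,.02,401)
B=rect('top','pics/t.png',.5657,.0532,.066,.02,401)
for n,I in(('s',A),('t',B)):
    hsv=I.astype(float); yel=(hsv[...,2]+hsv[...,1])/2-hsv[...,0]
    yy,xx=np.nonzero(yel>40); print(n,'insert centre off mm',(xx.mean()-200)*.1,-(yy.mean()-200)*.1, np.sqrt(len(xx)/np.pi)*.1)
    cx,cy=xx.mean(),yy.mean()
    for d in range(0,180,10):
        a=np.radians(d); L=[]
        for s in(1,-1):
            L.append(np.mean([I[int(cy-s*r*10*np.sin(a)),int(cx+s*r*10*np.cos(a))].sum()/3 for r in np.arange(8.5,12.5,.5)]))
        print(d,np.round(L),end=' | ')
    print()
cv2.imwrite('pics/m3.png',np.hstack([A,B])[:, :])
"
```

```text
s insert centre off mm -0.8513641831537456 1.2884018837500948 15.77129389941541
0 [125. 116.] | 10 [116. 106.] | 20 [100.  97.] | 30 [86. 91.] | 40 [80. 89.] | 50 [85. 97.] | 60 [ 95. 105.] | 70 [107. 105.] | 80 [117. 109.] | 90 [122. 123.] | 100 [127. 130.] | 110 [130. 133.] | 120 [132. 136.] | 130 [132. 139.] | 140 [127. 136.] | 150 [130. 131.] | 160 [131. 127.] | 170 [125. 127.] | 
t insert centre off mm 0.9730832739145114 0.5901790070176759 13.024594839870813
0 [109. 107.] | 10 [103.  99.] | 20 [74. 88.] | 30 [53. 81.] | 40 [59. 75.] | 50 [73. 72.] | 60 [80. 77.] | 70 [79. 83.] | 80 [82. 86.] | 90 [94. 92.] | 100 [103.  97.] | 110 [108. 101.] | 120 [114. 107.] | 130 [111. 109.] | 140 [104. 107.] | 150 [104. 105.] | 160 [107. 104.] | 170 [108. 105.] |
```

View pics/m3.png

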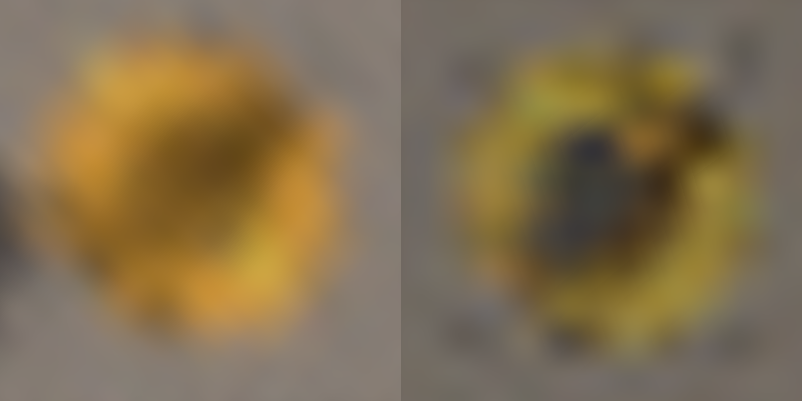

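Slots at ≈42° (0.73 rad) in both views. Turn to align, descend to just above the pin contact.

Call:
drive_tool:
  commands:
    - [5,-0.02,0,0.3,0,0,-1.3]
    - [5,-0.02,0,0.8,0,0,-2.7]
    - [5,-0.02,0,1.4,0,0,-2.7]
    - [5,-0.02,0,1.8,0,0,-2.7]
    - [5,-0.02,0,2.1,0,0,-2.7]
    - [5,-0.02,0,2.25,0,0,-2.7]
    - [5,-0.02,0,2.3,0,0,-2.7]
    - [5,-0.02,0,2.3,0,0,-2.7]
    - [5,-0.02,0,2.3,0,0,-2.7]

```text
clock: 7.28
position: [0.5669, 0.0544, 0.1291]
tcp_rot: [-1.124, 2.933, -0.0]
force: [0.3, 0.5, -1.7]
finger_gap: 0.0109
finger_force: 58.8
```

```bash
python3 -c "
from h import *
st()"
```

```text
7.28 p [0.5669 0.0544 0.1291] yaw -2.4099 zax [ 7.e-04 -0.e+00 -1.e+00] F [ 0.28  0.53 -1.67] M [-0.046 -0.028  0.028] gap 0.0109 ff 58.8 j6 -0.766
```

Call:
drive_tool:
  commands:
    - [5,0,0,0.04,0,0,0]
    - [5,0,0,0.08,0,0,0]
    - [5,0,0,0.12,0,0,0]
    - [5,0,0,0.16,0,0,0]
    - [5,0,0,0.2,0,0,0]
    - [5,0,0,0.2,0,0,0]

```text
clock: 8.02
position: [0.5666, 0.0544, 0.1237]
tcp_rot: [1.124, -2.934, -0.0]
force: [0.2, -0.1, -1.0]
finger_gap: 0.011
finger_force: 58.8
```

Call:
drive_tool:
  commands:
    - [5,0,0,0.04,0,0,0]
    - [5,0,0,0.08,0,0,0]
    - [5,0,0,0.12,0,0,0]
    - [5,0,0,0.12,0,0,0]

```text
clock: 8.52
position: [0.5666, 0.0544, 0.1207]
tcp_rot: [1.124, -2.934, -0.0]
force: [-0.9, -0.2, -1.8]
finger_gap: 0.0114
finger_force: 58.8
```

Call:
drive_tool:
  commands:
    - [5,0,0,0.04,0,0,0]
    - [5,0,0,0.08,0,0,0]
    - [5,0,0,0.12,0,0,0]
    - [5,0,0,0.12,0,0,0]

```text
clock: 9.02
position: [0.5666, 0.0543, 0.1176]
tcp_rot: [1.124, -2.934, -0.0]
force: [0.8, 0.3, -2.1]
finger_gap: 0.0114
finger_force: 58.8
```

Pin is in the slots. Feel for the floor with small steps.

Call:
drive_tool:
  commands:
    - [5,0,0,0.03,0,0,0]
    - [5,0,0,0.06,0,0,0]
    - [5,0,0,0.09,0,0,0]
    - [5,0,0,0.09,0,0,0]

```text
clock: 9.52
position: [0.5666, 0.0544, 0.1155]
tcp_rot: [1.124, -2.934, -0.0]
force: [0.2, 0.4, -1.3]
finger_gap: 0.0114
finger_force: 58.8
```

Call:
drive_tool:
  commands:
    - [5,0,0,0.02,0,0,0]
    - [5,0,0,0.04,0,0,0]
    - [5,0,0,0.04,0,0,0]

```text
clock: 9.9
position: [0.5666, 0.0543, 0.1145]
tcp_rot: [1.124, -2.934, -0.0]
force: [0.2, -0.1, -1.3]
finger_gap: 0.0113
finger_force: 58.8
```

Call:
drive_tool:
  commands:
    - [5,0,0,0.02,0,0,0]
    - [5,0,0,0.04,0,0,0]
    - [5,0,0,0.04,0,0,0]

```text
clock: 10.28
position: [0.5668, 0.0544, 0.1138]
tcp_rot: [-1.124, 2.933, -0.0]
force: [-0.1, 0.2, 1.0]
finger_gap: 0.011
finger_force: 59.3
```

Floor felt at TCP z≈0.1137, matching thread_start. Thread in clockwise at 0.53 mm per unit of turn.

Call:
drive_tool:
  commands:
    - [5,0,0,-0.005,0,0,0.5]
    - [5,0,0,0.008,0,0,1]
    - [5,0,0,0.018,0,0,1.5]
    - [5,0,0,0.029,0,0,2]
    - [5,0,0,0.039,0,0,2.5]
    - [5,0,0,0.05,0,0,3]
    - [5,0,0,0.05,0,0,3]

```text
clock: 11.15
position: [0.5668, 0.0543, 0.1124]
tcp_rot: [-0.49, 3.103, -0.0]
force: [-0.1, 0.4, 0.1]
finger_gap: 0.0112
finger_force: 59.0
```

```bash
python3 -c "
from h import *
st()"
```

```text
11.15 p [0.5668 0.0543 0.1124] yaw -2.828 zax [ 3.e-04 -0.e+00 -1.e+00] F [-0.14  0.39  0.07] M [-0.049  0.011 -0.026] gap 0.0112 ff 59.0 j6 -0.348
```

Call:
drive_tool:
  commands:
    - [5,0,0,0.008,0,0,0.5]
    - [5,0,0,0.018,0,0,1]
    - [5,0,0,0.029,0,0,1.5]
    - [5,0,0,0.04,0,0,2]
    - [5,0,0,0.05,0,0,2.5]
    - [5,0,0,0.061,0,0,3]
    - [5,0,0,0.061,0,0,3]

```text
clock: 12.02
position: [0.5667, 0.0544, 0.1108]
tcp_rot: [0.164, 3.137, 0.0]
force: [0.6, 0.1, -0.2]
finger_gap: 0.0112
finger_force: 59.0
```

```bash
python3 -c "
from h import *
st()"
```

```text
12.03 p [0.5667 0.0544 0.1108] yaw 3.0371 zax [ 1.e-04  0.e+00 -1.e+00] F [ 0.56  0.09 -0.22] M [-0.02  -0.033  0.004] gap 0.0112 ff 59.0 j6 0.07
```

Call:
drive_tool:
  commands:
    - [5,0,0,0.008,0,0,0.4]
    - [5,0,0,0.016,0,0,0.8]
    - [5,0,0,0.025,0,0,1.2]
    - [5,0,0,0.034,0,0,1.6]
    - [5,0,0,0.042,0,0,2]
    - [5,0,0,0.042,0,0,2]

```text
clock: 12.78
position: [0.5668, 0.0544, 0.1098]
tcp_rot: [0.598, 3.084, 0.0]
force: [0.3, -0.1, -0.7]
finger_gap: 0.0111
finger_force: 59.0
```

```bash
python3 -c "
from h import *
st()"
```

```text
12.78 p [0.5668 0.0544 0.1098] yaw 2.7583 zax [ 3.e-04  1.e-04 -1.e+00] F [ 0.28 -0.13 -0.65] M [ 0.04  -0.068 -0.053] gap 0.0111 ff 59.0 j6 0.349
```

Call:
drive_tool:
  commands:
    - [5,0,0,0.006,0,0,0.3]
    - [5,0,0,0.013,0,0,0.6]
    - [5,0,0,0.013,0,0,0.6]

```text
clock: 13.15
position: [0.5668, 0.0545, 0.1095]
tcp_rot: [0.727, 3.056, 0.001]
force: [-0.9, 0.7, 0.1]
finger_gap: 0.011
finger_force: 59.0
```

```bash
python3 -c "
from h import *
st()"
```

```text
13.15 p [0.5668 0.0545 0.1095] yaw 2.6745 zax [ 3.e-04  3.e-04 -1.e+00] F [-0.91  0.66  0.13] M [ 0.154 -0.1   -0.041] gap 0.011 ff 59.0 j6 0.433
```

Call:
drive_tool:
  commands:
    - [5,0,0,0.005,0,0,0.25]
    - [5,0,0,0.01,0,0,0.5]
    - [5,0,0,0.01,0,0,0.5]

```text
clock: 13.52
position: [0.5669, 0.0545, 0.1093]
tcp_rot: [0.836, 3.028, 0.001]
force: [0.4, 1.0, 1.6]
finger_gap: 0.0112
finger_force: 59.1
```

```bash
python3 -c "
from h import *
st()"
```

```text
13.53 p [0.5669 0.0545 0.1093] yaw 2.6027 zax [ 5.e-04  4.e-04 -1.e+00] F [0.41 0.97 1.58] M [ 0.346 -0.272  0.024] gap 0.0112 ff 59.1 j6 0.505
```

Call:
drive_tool:
  commands:
    - [5,0,0,-0.016,0,0,0]
    - [5,0,0,-0.014,0,0,0.2]
    - [5,0,0,-0.012,0,0,0.4]
    - [5,0,0,-0.012,0,0,0.4]

```text
clock: 14.02
position: [0.5668, 0.0544, 0.1094]
tcp_rot: [0.921, 3.003, 0.0]
force: [2.1, 2.3, -1.5]
finger_gap: 0.0112
finger_force: 58.8
```

```bash
python3 -c "
from h import *
st()"
```

```text
14.03 p [0.5668 0.0544 0.1094] yaw 2.5466 zax [ 2.e-04  2.e-04 -1.e+00] F [ 2.12  2.34 -1.46] M [ 0.451 -0.464  0.135] gap 0.0112 ff 58.8 j6 0.561
```

Call:
drive_tool:
  commands:
    - [5,0,0,0,0,0,0.1]
    - [5,0,0,0,0,0,0.1]
    - [5,0,0,0,0,0,0.1]

```text
clock: 14.4
position: [0.5668, 0.0544, 0.1094]
tcp_rot: [0.941, 2.997, 0.0]
force: [2.0, 1.9, -1.6]
finger_gap: 0.0114
finger_force: 58.8
```

```bash
python3 -c "
from h import *
st()"
```

```text
14.4 p [0.5668 0.0544 0.1094] yaw 2.5328 zax [ 2.e-04  2.e-04 -1.e+00] F [ 2.04  1.95 -1.64] M [ 0.427 -0.604  0.163] gap 0.0114 ff 58.8 j6 0.575
```

Stop is felt (moment about z rising to 0.16 N m at 1.3 rad). Relax a touch, then draw up slowly.

Call:
drive_tool:
  commands:
    - [5,0,0,0,0,0,-0.3]
    - [5,0,0,-0.02,0,0,-0.3]
    - [5,0,0,-0.04,0,0,-0.3]
    - [5,0,0,-0.06,0,0,-0.3]
    - [5,0,0,-0.08,0,0,-0.3]

```text
clock: 15.02
position: [0.5663, 0.0543, 0.1107]
tcp_rot: [-0.879, -3.015, 0.0]
force: [4.2, 1.1, -12.0]
finger_gap: 0.0112
finger_force: 58.3
```

```bash
python3 -c "
from h import *
st()"
```

```text
15.03 p [0.5663 0.0543 0.1107] yaw 2.5744 zax [-1.1e-03  1.0e-04 -1.0e+00] F [  4.25   1.11 -12.05] M [ 0.416 -1.093  0.048] gap 0.0112 ff 58.3 j6 0.533
```

Call:
drive_tool:
  commands:
    - [5,-0.01,0.008,-0.04,0,0,0]
    - [5,-0.01,0.008,-0.08,0,0,0]
    - [5,-0.01,0.008,-0.12,0,0,0]
    - [5,-0.01,0.008,-0.16,0,0,0]
    - [5,-0.01,0.008,-0.2,0,0,0]

```text
clock: 15.65
position: [0.566, 0.0544, 0.1162]
tcp_rot: [-0.878, -3.015, 0.001]
force: [0.2, 1.2, -13.8]
finger_gap: 0.011
finger_force: 58.4
```

```bash
python3 -c "
from h import *
st()"
```

```text
15.65 p [0.566  0.0544 0.1162] yaw 2.5747 zax [-1.9e-03 -1.0e-04 -1.0e+00] F [  0.24   1.22 -13.75] M [ 0.247 -0.084  0.01 ] gap 0.011 ff 58.4 j6 0.533
```

Moving well at 14 N. Continue at the same pace.

Call:
drive_tool:
  commands:
    - [5,0,0,-0.04,0,0,0]
    - [5,0,0,-0.08,0,0,0]
    - [5,0,0,-0.12,0,0,0]
    - [5,0,0,-0.16,0,0,0]
    - [5,0,0,-0.2,0,0,0]
    - [5,0,0,-0.24,0,0,0]
    - [5,0,0,-0.28,0,0,0]

```text
clock: 16.52
position: [0.5669, 0.0544, 0.1235]
tcp_rot: [-0.879, -3.016, 0.0]
force: [-1.5, 0.7, -14.6]
finger_gap: 0.0114
finger_force: 58.4
```

Call:
drive_tool:
  commands:
    - [5,0,0,-0.04,0,0,0]
    - [5,0,0,-0.08,0,0,0]
    - [5,0,0,-0.12,0,0,0]
    - [5,0,0,-0.16,0,0,0]
    - [5,0,0,-0.2,0,0,0]
    - [5,0,0,-0.24,0,0,0]
    - [5,0,0,-0.28,0,0,0]
    - [5,0,0,-0.32,0,0,0]
    - [5,0,0,-0.36,0,0,0]

```text
clock: 17.65
position: [0.5679, 0.0543, 0.1334]
tcp_rot: [0.878, 3.014, 0.001]
force: [0.8, -0.6, -4.9]
finger_gap: 0.0109
finger_force: 59.8
```

```bash
python3 -c "
from h import *
st()"
```

```text
17.65 p [0.5679 0.0543 0.1334] yaw 2.5746 zax [ 2.2e-03 -3.0e-04 -1.0e+00] F [ 0.84 -0.61 -4.86] M [ 0.028 -0.008  0.049] gap 0.0109 ff 59.8 j6 0.533
```

Plug is free of the seal (5 N = weight). Raise clear, then carry to the tray centre (~0.463, 0.258).

Call:
drive_tool:
  commands:
    - [5,0,0,-0.1,0,0,0]
    - [5,0,0,-0.2,0,0,0]
    - [5,0,0,-0.35,0,0,0]
    - [5,0,0,-0.5,0,0,0]
    - [5,0,0,-0.8,0,0,0]
    - [5,0,0,-1.2,0,0,0]
    - [5,0,0,-1.7,0,0,0]
    - [5,0,0,-2.1,0,0,0]
    - [5,0,0,-2.2,0,0,0]

```text
clock: 18.77
position: [0.5676, 0.0544, 0.1886]
tcp_rot: [0.878, 3.014, 0.001]
force: [0.7, 0.0, -4.1]
finger_gap: 0.0112
finger_force: 60.0
```

Call:
drive_tool:
  commands:
    - [5,0.3,0.18,0,0,0,0]
    - [5,1.0,0.59,0,0,0,0]
    - [5,2.0,1.18,0,0,0,0]
    - [5,3.1,1.83,0,0,0,0]
    - [5,4.3,2.53,0,0,0,0]
    - [5,5.5,3.24,0,0,0,0]
    - [5,6.6,3.89,0,0,0,0]
    - [5,7.4,4.36,0,0,0,0]
    - [5,7.88,4.64,0,0,0,0]
    - [5,7.88,4.64,0,0,0,0]

```text
clock: 20.02
position: [0.4621, 0.2589, 0.1872]
tcp_rot: [-0.875, -3.017, 0.001]
force: [0.2, 0.2, -4.3]
finger_gap: 0.0112
finger_force: 59.9
```

```bash
python3 -c "
from h import *
s,M=st(); g=s['position']; two('pics/g4.png',g[:2],.08,60)
print(proj('scene',g-[0,0,.0845]),atz('scene',490/1.5625,300/1.5625,.004))"
```

```text
20.02 p [0.4621 0.2589 0.1872] yaw 2.5768 zax [-5.e-04 -3.e-04 -1.e+00] F [ 0.18  0.19 -4.3 ] M [-0.089 -0.021 -0.034] gap 0.0112 ff 59.9 j6 0.936
scene centre px (np.float64(308.63652018186633), np.float64(169.5668391728289)) px/crop 0.3
top centre px (np.float64(209.94570410702113), np.float64(191.14292980513537)) px/crop 0.3
[309.05003973 162.08866439] [0.4686822  0.27717384 0.004     ]
```

View pics/g4.png

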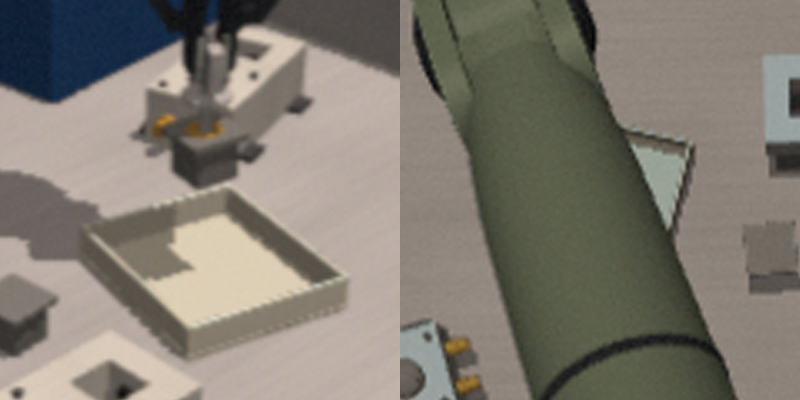

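The plug hangs upright under the puller, the port is empty, the tray is below. Lower.

Call:
drive_tool:
  commands:
    - [5,0,0,0.3,0,0,0]
    - [5,0,0,0.9,0,0,0]
    - [5,0,0,1.6,0,0,0]
    - [5,0,0,2.3,0,0,0]
    - [5,0,0,2.9,0,0,0]
    - [5,0,0,3.3,0,0,0]
    - [5,0,0,3.5,0,0,0]
    - [5,0,0,3.6,0,0,0]
    - [5,0,0,3.6,0,0,0]

```text
clock: 21.25
position: [0.4633, 0.2582, 0.0977]
tcp_rot: [0.878, 3.016, 0.001]
force: [-0.4, 0.0, -3.0]
finger_gap: 0.0108
finger_force: 59.8
```

Call:
drive_tool:
  commands:
    - [5,0,0,0.04,0,0,0]
    - [5,0,0,0.08,0,0,0]
    - [5,0,0,0.12,0,0,0]
    - [5,0,0,0.16,0,0,0]
    - [5,0,0,0.18,0,0,0]
    - [5,0,0,0.18,0,0,0]

```text
clock: 22.0
position: [0.463, 0.258, 0.0929]
tcp_rot: [-0.879, -3.016, 0.0]
force: [0.7, 0.1, -3.7]
finger_gap: 0.0113
finger_force: 59.8
```

Call:
drive_tool:
  commands:
    - [5,0,0,0.02,0,0,0]
    - [5,0,0,0.04,0,0,0]
    - [5,0,0,0.06,0,0,0]
    - [5,0,0,0.08,0,0,0]
    - [5,0,0,0.1,0,0,0]
    - [5,0,0,0.1,0,0,0]

```text
clock: 22.75
position: [0.463, 0.258, 0.0904]
tcp_rot: [-0.879, -3.016, 0.0]
force: [0.4, 0.3, -3.8]
finger_gap: 0.0112
finger_force: 59.8
```

Call:
drive_tool:
  commands:
    - [5,0,0,0.02,0,0,0]
    - [5,0,0,0.04,0,0,0]
    - [5,0,0,0.06,0,0,0]
    - [5,0,0,0.06,0,0,0]

```text
clock: 23.25
position: [0.4632, 0.258, 0.0891]
tcp_rot: [0.879, 3.016, 0.0]
force: [0.7, -0.3, -2.7]
finger_gap: 0.0112
finger_force: 60.0
```

Call:
drive_tool:
  commands:
    - [5,0,0,0.015,0,0,0]
    - [5,0,0,0.03,0,0,0]
    - [5,0,0,0.03,0,0,0]

```text
clock: 23.62
position: [0.4632, 0.2581, 0.0883]
tcp_rot: [0.879, 3.016, 0.0]
force: [-0.9, 0.5, -2.4]
finger_gap: 0.0109
finger_force: 60.1
```

Call:
drive_tool:
  commands:
    - [5,0,0,0.01,0,0,0]
    - [5,0,0,0.02,0,0,0]
    - [5,0,0,0.02,0,0,0]

```text
clock: 24.0
position: [0.4632, 0.2581, 0.0879]
tcp_rot: [0.879, 3.016, 0.0]
force: [0.2, 0.6, 1.0]
finger_gap: 0.0112
finger_force: 60.5
```

Plug on the floor, puller down in its play. Open slowly and withdraw.

Call:
drive_tool:
  commands:
    - [14,0,0,0,0,0,0]
    - [18,0,0,0,0,0,0]
    - [26,0,0,0,0,0,0]
    - [40,0,0,0,0,0,0]
    - [50,0,0,0,0,0,0]
    - [50,0,0,0,0,0,0]

```text
clock: 24.75
position: [0.4631, 0.2581, 0.0877]
tcp_rot: [0.879, 3.016, 0.0]
force: [-0.2, 0.7, -0.8]
finger_gap: 0.0497
finger_force: 0.0
```

Call:
drive_tool:
  commands:
    - [50,0,0,-0.3,0,0,0]
    - [50,0,0,-0.8,0,0,0]
    - [50,0,0,-1.6,0,0,0]
    - [50,0,0,-2.8,0,0,0]
    - [50,0,0,-4,0,0,0]
    - [50,0,0,-5,0,0,0]
    - [50,0,0,-5,0,0,0]

```text
clock: 25.62
position: [0.4647, 0.2587, 0.2156]
tcp_rot: [0.877, 3.012, 0.005]
force: [0.4, -0.4, 0.1]
finger_gap: 0.05
finger_force: 0.0
```

```bash
python3 -c "
from h import *
s,M=st(); g=s['position']; two('pics/g5.png',g[:2],.06,60)"
```

```text
25.62 p [0.4647 0.2587 0.2156] yaw 2.5747 zax [ 0.005  0.002 -1.   ] F [ 0.43 -0.39  0.11] M [-0.018  0.066 -0.033] gap 0.05 ff 0.0 j6 0.936
scene centre px (np.float64(308.93041577380694), np.float64(176.40745324873214)) px/crop 0.3
top centre px (np.float64(210.73089858160603), np.float64(191.61744964827938)) px/crop 0.3
```

View pics/g5.png

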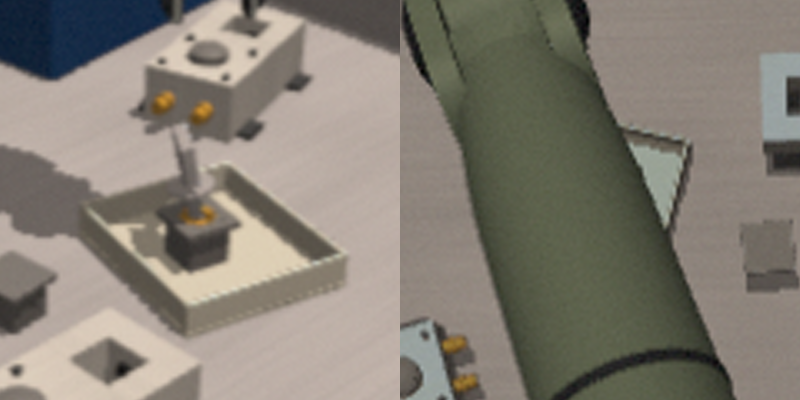

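The plug stands upright in the tray at about (200,235) with the puller still in it, leaning slightly in its play. The port is empty, the spare is unmoved, and the gripper is well clear.

```bash
python3 -c "
from bench import *
print(sign_off())"
```

```text
the job is handed in; nothing more can be done
None
```

I handed the job in at about 26 s: the plug is out of its port and stands upright in the white tray with the puller threaded in, leaning slightly in its play, and the gripper is clear; the wrist readings I took showed at most 14.6 N of pull and 0.16 N m at the stop.

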